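# Tip the tube tote over the edge stop

### The arm

A 7-joint arm with a two-finger parallel gripper is mounted at the origin on a cart in front of the work surface, level with it; the furniture and walls round the work are solid. World frame = base frame: x ahead of the robot, y to its left, z up, the work surface at z = 0. Lengths are in m, angles in rad, forces in N, time in s.
With the tool pointing down it reaches from about 0.425 to 0.925 m from the base axis. Payload 6.8 kg.
Tool frame: the origin (TCP) lies at the very end of the fingers, on their centre line; the grasp point (between the pads) lies 19 mm behind it; x points along the fingers, y is the direction in which the jaws open and shut, and the axes are right-handed (so a half turn about x gives the same grasp; the last joint's range is limited). The gripper opens to 85 mm and grips with 20 to 120 N. Pads are 22 mm wide; open, the fingers measure 114 mm over their backs; the gripper's body (76 mm by 85 mm) begins 54 mm behind the grasp point. The pads swing forward as they close: fully open they stand 13 mm farther back than shut.
Start: joints at [-1.364, 0.477, 0.022, 1.555, -0.011, 1.109, -0.083], TCP at [0.209, 0.642, 0.231] pointing down, gripper open.
Joint ranges: [-2.96, 2.96], [-0.34, 2.1], [-1.41, 1.46], [0.24, 2.44], [-1.37, 4.51], [0.17, 1.92], [-2.96, 2.96]. Speed limits (rad/s): [2.39, 2.39, 3.14, 3.14, 3.14, 3.14, 3.14].

### API

Orientations are given as a rotation vector (axis times angle).
In Python, from bench import get_obs, grab_frame, camera_info, hand_in gives the robot as it stands.
- The arm moves only by the tool apply_moves, never from a script. Its argument "series" is text: rows parted by semicolons, each of 7 numbers parted by spaces: the turn, a rotation vector about the tool's x, y, z in rad, then the shift along the tool's x, y, z in m, then the opening, from 0 (shut) to 1 (fully open). In form: wx wy wz tx ty tz hand; .... A call has 1 to 12 rows; each row is the pose to reach, as a shift and turn from the pose commanded when the call began, along the tool's axes at that moment; what a row does not reach only later rows make up. A row lasts 1/8 s, in which the tool goes at most 62.5 mm and 10.7 degrees, less where a joint would pass 70% of its speed; a pose out of reach is approached as far as the arm can. A call with a gripper value outside its range is refused whole. The fingers move at their own pace and stop on an object; "force" is the grip in N (left out, the last holds). Time passes only in rows, so rows that repeat a pose let the fingers close. It gives the time, the measured TCP pose, the force and the opening at its end, in the units of the state.
- get_obs(): the state, without advancing time (a new reading comes with each control period).
- grab_frame(name): name is "scene" or "top"; returns the picture (384x512x3 uint8, blue, green, red); there is no depth.
- camera_info(name): a dict with "fov_y" (degrees; the focal length in pixels is half the picture's height over the tangent of half this angle, whatever the lens; pixels are square), "cx", "cy" (the principal point, pixels), "rvec" (rotation vector, rad) and "tvec" (3), from world to camera coordinates, as OpenCV has them. Camera axes: x right, y down, z forward; pixel columns grow to the right and rows downward; lengths in m; the calibration is good to about 2 mm. A picture is of the moment at which its call begins. camera_info takes no time and is no camera call.
- hand_in(): hands the job in, once; it reports no verdict.
The state is a dict: "clock": time; "joints": joint angles; "qvel": joint speeds; "tau": joint torques, N m; "tcp_pos": TCP position; "orientation": TCP orientation; "contact_force": force on the tool from outside, world axes, zero at the start; "moment": the same for the moment, N m; "grip_width": finger opening in m.
Only numpy, scipy, OpenCV 4.12 (cv2) and the standard library are available. Lean on these libraries where they do the work, as an engineer would, in place of code of your own. Each camera call takes 0.05 s, during which the arm holds its last target.

### The job

First clear the catch tray of the tipping stand: take out the small bottle left in it and set it upright on the worktop, off the stand. Then slide the tote up to the edge stop and tip it over the stop by its handle, without lifting it off the stand, so that it comes to lie mouth down on the chute and both tubes end in the catch tray. Do not disturb the beaker, the dish and the tip box.

Things in the scene. Friction and masses are not known exactly. Their poses are not given: they have to be found in the camera images.
- stand: Fixed aluminium tipping stand, 460 x 230 x 322 mm. Origin on the worktop (z = 0) below the front face of the edge stop, midway across; x points the way the tote tips, y across, z up. Level deck where the tote stands: x -190 to 0, y +-80 mm, top at z = 110 mm. Sites stop, tray and guard are parts of it, with its axes. A reagent shelf hangs over the back of the worktop (x beyond 0.7 m).
- stop (a point): Middle of the top of the edge stop, a steel strip across the front of the deck: stand x -5 to 0 mm, 15 mm high above the deck, upright faces. From its top a chute 178 mm wide falls forward at 38 degrees to stand x = 81 mm, between cheeks at y = +-95 mm (x 0 to 80, up to z = 130 mm).
- tray (a point): Point on the floor of the grey catch tray (stand x = 190, z = 8 mm). The tray reaches to stand x = 270 mm, inside y +-93 mm; side walls 40 mm high, end wall (x 266 to 270) 55 mm high, from the worktop.
- guard (a point): Middle of the rear lower edge of a level clear splash guard over stop and chute: stand x -13 to 70 mm, y +-115 mm, z 308 to 316 mm, rear edge grey, on two posts at x = 40, y = +-106 mm. An upright tool holding the tote's handle would strike it before the tote passes its balance; a tool leaning back (toward -x) 35 to 45 degrees clears it.
- tote: Loose white open tote, 86 deep (x) x 134 wide (y) x 115 mm high, walls and floor 4 mm, 0.25 to 0.5 kg, upright on the deck, about 5 to 50 mm short of the stop. Origin: centre of underside; x toward the stop, z to its mouth. Pivoting on its toe it balances after 50 to 60 degrees, then falls by itself on to the chute (128 degrees).
- tote_handle (a point): Middle of the upright bar of the tote's grey loop handle, on the rear (-x) wall: round bar 14 mm thick, 54 mm long along the tote's z, 32 mm behind the rear wall, 49 mm above the tote's underside. Pinched across y it can turn between the pads. Axes as the tote's.
- tote_toe (a point): Bottom front edge of the toe, a strip 6 mm high along the foot of the tote's front wall that sticks out to x = +58 mm in the tote's frame (this point: y = 0, z = 0). It meets the stop, then hooks behind it and keeps the tipped tote from sliding down the chute.
- tube_0: 50 ml capped tube, 34 x 114 x 34 mm, about 40 g, lying across the tote's floor (long axis y); origin at the underside, mid length. Slides out when the tote is tipped.
- tube_1: Second tube, the same, beside the first.
- bottle: Small capped reagent bottle, body 38 mm diameter to z = 62 mm, cap 24 mm diameter, 75 mm high, about 50 g, standing in the catch tray; origin at the centre of its underside, z up.
- beaker: Clear empty beaker, 50 mm diameter, 70 mm high, standing on the worktop beside the stand; origin at the centre of its underside. Bystander, leave alone.
- dish: Flat round culture dish, 91 mm diameter, 16 mm high, on the worktop beside the stand; origin at the centre of its underside. Bystander, leave alone.
- tip_box: Pipette tip box, 90 (x) x 126 (y) x 78 mm, on the worktop beyond the tray; origin at the centre of its underside. Bystander, leave alone.

How it is judged:
By the outcome, as a careful person would: the job done as asked, in the order asked, and still so for the second after the job is handed in, with the robot touching nothing.
It also fails if it takes over 61 s, if anything falls off the work surface, if the arm or the gripper's body presses on something with over 40 N, if the wrist force passes 120 N, or if a joint passes its speed limit or range.

## Working session

There is one attempt and no reset: what is moved stays moved. The work goes in short steps, Python scripts to look and compute and a tool call to move; the robot and the scene stay as the last step left them, time stands still between calls to the robot, and variables do not carry over. Pictures are saved under pics/ and viewed, and the job is handed in when it is done.

Besides the shell and the picture viewer there is one more tool, called after ">>>" as a command line: name --argument value ..., lists and objects as JSON in quotes. apply_moves: Moves the arm, as the interface text tells. Its arguments: {"type":"object","properties":{"series":{"type":"string"},"force":{"type":"number"}},"required":["series"]}

```bash
ls; mkdir -p pics; python3 - <<'E'
from bench import *
import cv2
o=get_obs()
for k,v in o.items(): print(k,v)
for n in("scene","top"):
    print(n,camera_info(n)); cv2.imwrite(f"pics/{n}0.png",grab_frame(n))
E
```

```text
pics
clock 0.0
joints [-1.3640792   0.47782168  0.0223468   1.5564587  -0.01151833  1.10927856
 -0.08306894]
qvel [-0.00065498  0.00045949 -0.00088661  0.00078318  0.00010888  0.00037211
  0.00063129]
tau [-3.63981826e-06 -5.96430373e+01  1.60809148e+00 -2.81196409e+01
  1.24729337e-02  9.09298280e-03 -3.60543041e-06]
tcp_pos [0.20883896 0.64125922 0.23030831]
orientation [ 0.24560506  1.55680648 -0.24849063]
contact_force [-0.1638174   1.00530714  0.5945191 ]
moment [ 0.01861449 -0.00393329 -0.01214214]
grip_width 0.08528061034600845
scene {'fov_y': 46.878248334436904, 'cx': 255.34566518917654, 'cy': 197.39821242100297, 'rvec': array([ 0.36773026,  2.53144697, -1.57849538]), 'tvec': array([0.5470886, 0.0831459, 1.3604686])}
top {'fov_y': 45.44784524539659, 'cx': 259.11701288482044, 'cy': 192.69702450812824, 'rvec': array([ 2.16183587, -2.10430341,  0.19664505]), 'tvec': array([0.02143806, 0.59115503, 1.48040296])}
```

View pics/scene0.png

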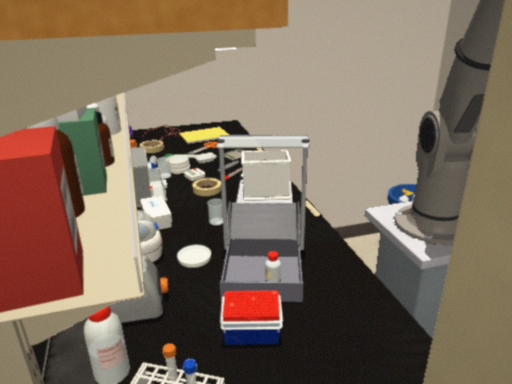

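View pics/top0.png

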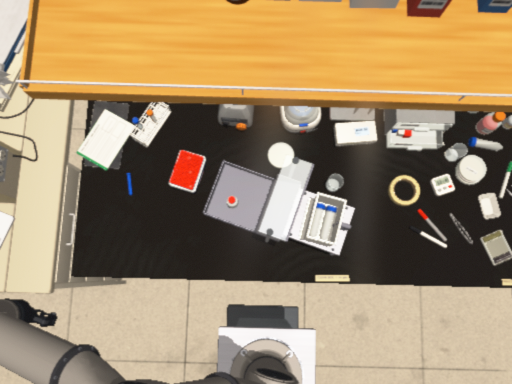

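```bash
cat > h.py <<'E'
import numpy as np, cv2
from scipy.spatial.transform import Rotation as R
from bench import *
def cam(n):
    c=camera_info(n); f=192/np.tan(np.radians(c['fov_y']/2))
    K=np.array([[f,0,c['cx']],[0,f,c['cy']],[0,0,1]]); return K,np.array(c['rvec']),np.array(c['tvec'])
def proj(n,P):
    K,r,t=cam(n); return cv2.projectPoints(np.atleast_2d(np.array(P,float)),r,t,K,None)[0][:,0]
def back(n,uv,z):
    K,r,t=cam(n); Rm=cv2.Rodrigues(r)[0]; uv=np.atleast_2d(uv)
    d=np.c_[uv,np.ones(len(uv))]@np.linalg.inv(K).T@Rm; o=-Rm.T@t
    return o+d*((z-o[2])/d[:,2])[:,None]
def crop(img,x0,y0,w,h,s,name):
    cv2.imwrite(name,cv2.resize(img[y0:y0+h,x0:x0+w],None,fx=s,fy=s,interpolation=cv2.INTER_CUBIC))
E
python3 - <<'E'
from h import *
crop(cv2.imread('pics/top0.png'),195,130,170,130,4.7,'pics/topc.png')
crop(cv2.imread('pics/scene0.png'),190,120,150,230,2.6,'pics/scenec.png')
for n in("scene","top"):
    K,r,t=cam(n); print(n,-cv2.Rodrigues(r)[0].T@t)
print(proj("top",[[0,0,0],[0.2088,.641,.23],[.3,0,0],[.7,0,0]]))
E
```

```text
scene [0.84366952 0.98919032 0.68324097]
top [0.32244852 0.04631004 1.56057653]
[[265.75597922 375.76664262]
 [ 41.2607489  309.51426978]
 [267.86503462 281.18989675]
 [270.46237657 164.71682975]]
```

View pics/topc.png

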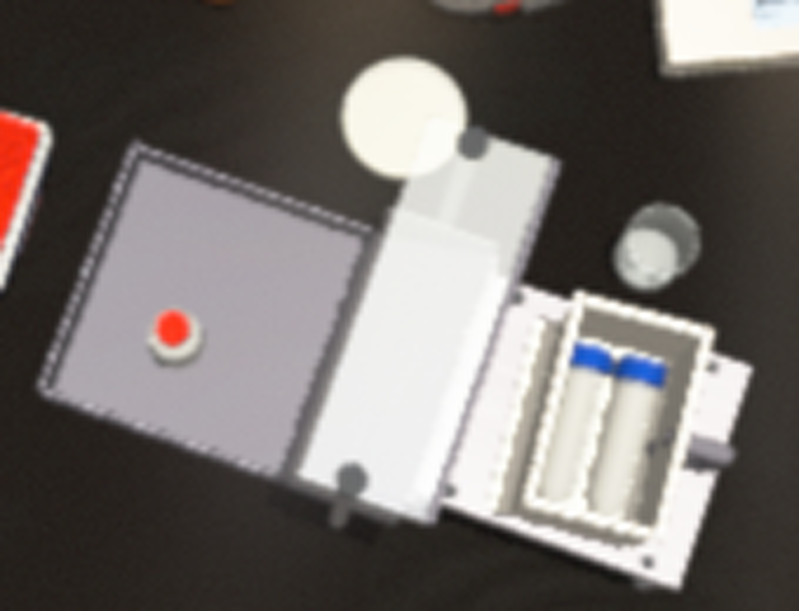

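View pics/scenec.png

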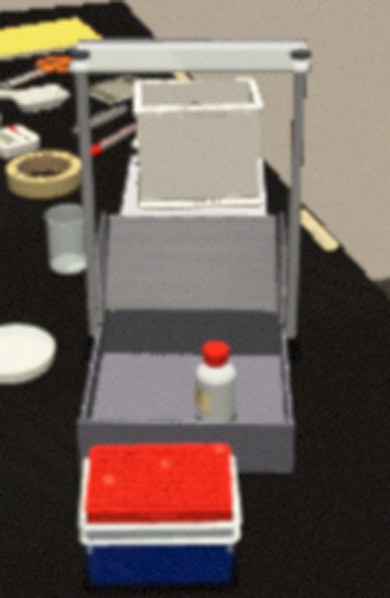

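```bash
cat > fit.py <<'E'
from h import *
from scipy.optimize import least_squares
def tc(p): return (np.array(p)+.5)/4.7-.5+np.array([195,130])
def sc(p): return (np.array(p)+.5)/2.6-.5+np.array([190,120])
obs=[("top",(270,97,55),tc((42,392))),("top",(270,-97,55),tc((135,145))),
("top",(-13,-115,316),tc((558,160))),("top",(-13,115,316),tc((437,523))),
("top",(-190,-80,110),tc((752,362))),("top",(-190,80,110),tc((682,588))),
("scene",(270,-97,55),sc((79,424))),("scene",(270,97,55),sc((296,428))),
("scene",(70,-115,308),sc((77,69))),("scene",(70,115,308),sc((311,69)))]
def W(p,P):
    c,s=np.cos(p[2]),np.sin(p[2]); P=np.atleast_2d(P)/1000.
    return np.c_[p[0]+c*P[:,0]-s*P[:,1],p[1]+s*P[:,0]+c*P[:,1],P[:,2]]
def res(p): return np.concatenate([(proj(n,W(p,P))[0]-uv) for n,P,uv in obs])
if __name__=="__main__":
    s=least_squares(res,[.6,0,1.3]); print(s.x,np.degrees(s.x[2])); print(s.fun.reshape(-1,2).round(1))
E
python3 fit.py
```

```text
[ 0.52395405 -0.06478579  1.25658398] 71.99695883093518
[[-0.8  0.4]
 [-0.3 -0.8]
 [ 0.9  0.3]
 [-0.   0.9]
 [ 0.3  0.6]
 [-0.   0. ]
 [ 0.2 -0.9]
 [ 0.7 -1.6]
 [-2.8  2.8]
 [ 0.6  2.7]]
```

```bash
cat > ov.py <<'E'
from fit import *
p=least_squares(res,[.6,0,1.3]).x
def box(x0,x1,y0,y1,z0,z1):
    v=[(x,y,z) for x in(x0,x1) for y in(y0,y1) for z in(z0,z1)]
    return [(v[i],v[j]) for i in range(8) for j in range(i+1,8) if sum(a!=b for a,b in zip(v[i],v[j]))==1]
def draw(n,img,segs,x0,y0,w,h,s,name,pp=None):
    pp=p if pp is None else pp
    im=cv2.resize(img[y0:y0+h,x0:x0+w],None,fx=s,fy=s,interpolation=cv2.INTER_CUBIC)
    for a,b,col in segs:
        q=(proj(n,W(pp,[a,b]))+.5-[x0,y0])*s-.5
        cv2.line(im,*[tuple(int(round(t)) for t in k) for k in q],col,1,cv2.LINE_AA)
    cv2.imwrite(name,im)
def S(b,c): return [(u,v,c) for u,v in b]
stand=S(box(-13,70,-115,115,308,316),(255,255,0))+S(box(-190,0,-80,80,110,110),(0,255,0))+S(box(-5,0,-80,80,110,125),(0,0,255))+S(box(81,270,-97,97,0,40),(255,0,255))+S(box(266,270,-97,97,0,55),(0,255,255))+S(box(40,40.1,-106,106,0,308),(255,128,0))
E
python3 - <<'E'
from ov import *
draw("scene",cv2.imread('pics/scene0.png'),stand,190,120,150,220,2.7,'pics/ovs.png')
draw("top",cv2.imread('pics/top0.png'),stand,195,130,170,130,4.7,'pics/ovt.png')
E
```

```text
(no output)
```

View pics/ovs.png

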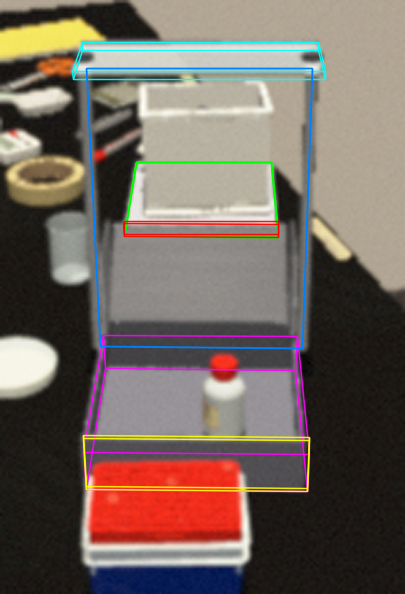

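View pics/ovt.png

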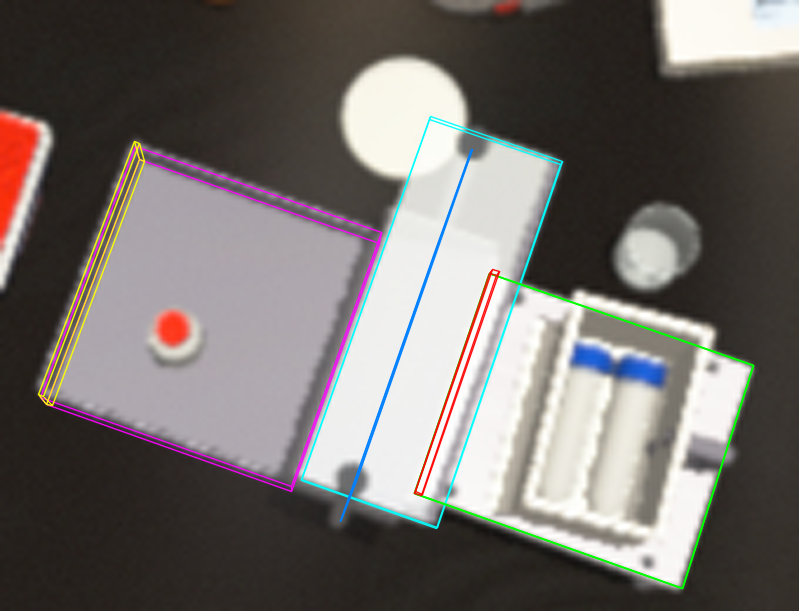

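```bash
cat > meas.py <<'E'
from ov import *
img=cv2.imread('pics/top0.png')
o2=obs[:6]
st=least_squares(lambda q:np.concatenate([(proj(n,W(q,P))[0]-uv) for n,P,uv in o2]),p)
print('top only',st.x,st.fun.round(1))
c=[((43,-67,225),(577,293)),((-43,-67,225),(716,330)),((-43,67,225),(648,545)),((43,67,225),(525,508))]
t=least_squares(lambda q:np.concatenate([proj("top",W(q,P))[0]-tc(uv) for P,uv in c]),[.5,-.15,1.25])
print('tote',t.x,np.degrees(t.x[2]),t.fun.round(1))
def instand(q,st=st.x):
    d=np.array(q[:2])-st[:2]; c,s=np.cos(st[2]),np.sin(st[2]); return 1000*np.array([c*d[0]+s*d[1],-s*d[0]+c*d[1]])
print('tote in stand',instand(t.x))
b=back("top",tc((173,328)),.083)[0]; print('bottle',b,instand(b))
b2=back("top",tc((175,340)),.05)[0]
# scene check cap top center
print('bottle proj scene',proj("scene",b), 'seen', sc((216,347)))
print('handle proj top',(proj("top",W(t.x,[(-75,0,186),(-75,0,132)]))+.5-[195,130])*4.7)
print('beaker',back("top",tc((645,262)),0.0),'dish',back("top",tc((404,117)),.016), 'dish stand',instand(back("top",tc((404,117)),.016)[0]))
print('tip',back("top",tc((0,200)),.078))
for uv in [(187,170)]: print('tipbox',back("top",[uv],.078), instand(back("top",[uv],.078)[0]))
E
python3 meas.py
```

```text
top only [ 0.5248371  -0.06468426  1.25955559] [-0.9  0.4 -0.5 -0.9  0.7 -0.1  0.1  0.6  0.2  0.2  0.1 -0.4]
tote [ 0.48797347 -0.15921012  1.30777371] 74.92991388172398 [ 0.3  1.  -1.2  1.3  1.6 -0.8 -0.7 -1.4]
tote in stand [-101.27341839    6.14490019]
bottle [0.56013301 0.12733679 0.083     ] [193.60429392  25.20443056]
bottle proj scene [[272.92763654 253.83152871]] seen [272.76923077 253.15384615]
handle proj top [[720.64627131 459.26234261]
 [704.32835567 467.41789636]]
beaker [[ 0.63253078 -0.21475218  0.        ]] dish [[ 0.73357655 -0.03383287  0.016     ]] dish stand [  93.29347739 -189.26249594]
tip [[0.64870406 0.25251036 0.078     ]]
tipbox [[0.65529638 0.27799519 0.078     ]] [366.16703445 -19.2491256 ]
```

```bash
cat >> meas.py <<'E'
tote=S(box(-43,43,-67,67,110,225),(0,255,0))+S(box(43,58,-67,67,110,116),(0,0,255))+S(box(-82,-68,-7,7,132,186),(255,0,255))
if __name__=="__main__":
    draw("top",img,tote,280,180,80,80,7,'pics/tote.png',t.x)
    draw("scene",cv2.imread('pics/scene0.png'),tote,215,130,110,90,7,'pics/totes.png',t.x)
E
python3 meas.py >/dev/null
```

```text
(no output)
```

View pics/tote.png

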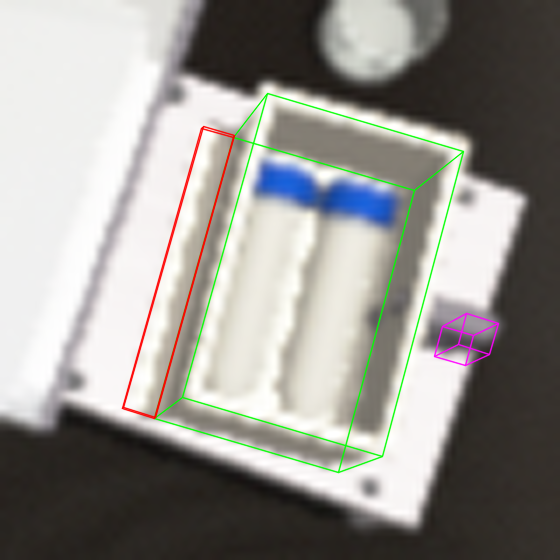

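View pics/totes.png

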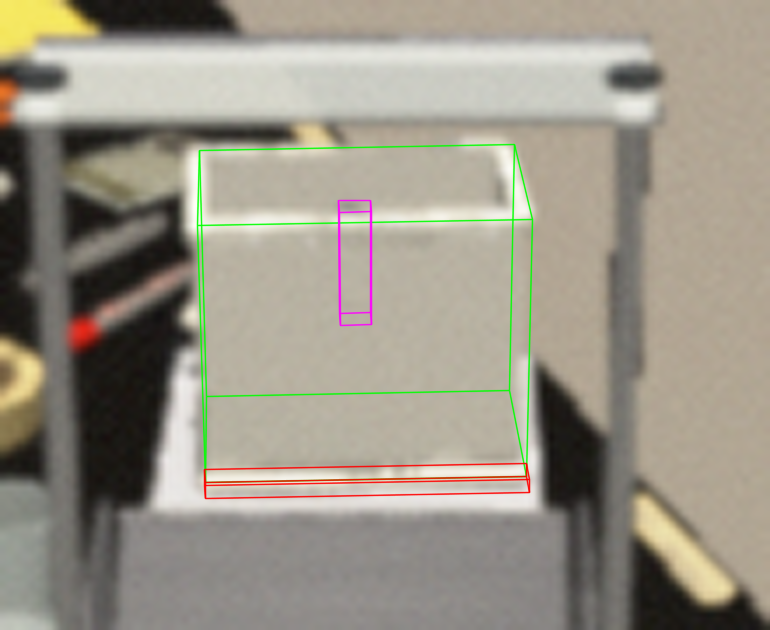

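```bash
python3 - <<'E'
from h import *
crop(cv2.imread('pics/top0.png'),295,185,62,68,9,'pics/t9.png')
E
```

```text
(no output)
```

View pics/t9.png

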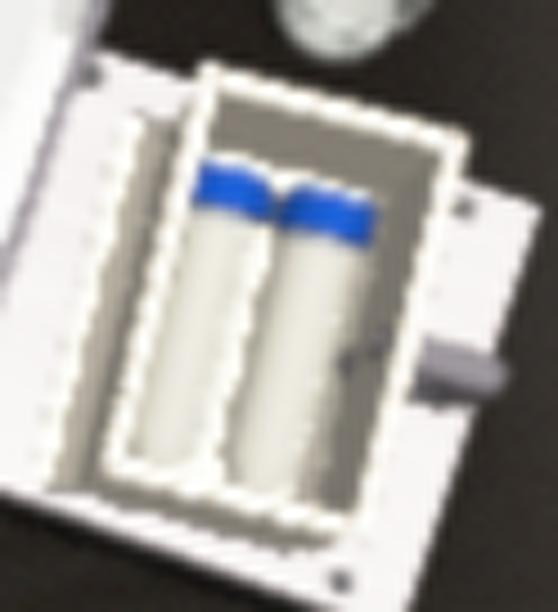

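```bash
cat > meas2.py <<'E'
from ov import *
img=cv2.imread('pics/top0.png')
def q9(p): return (np.array(p)+.5)/9-.5+np.array([295,185])
c=[((43,-67,225),(205,62)),((-43,-67,225),(470,135)),((-43,67,225),(356,533)),((43,67,225),(103,475))]
t=least_squares(lambda q:np.concatenate([proj("top",W(q,P))[0]-q9(uv) for P,uv in c]),[.5,-.15,1.25])
ST=np.array([.5245,-.0647,1.2585])
def instand(q,st=ST):
    d=np.array(q[:2])-st[:2]; c,s=np.cos(st[2]),np.sin(st[2]); return 1000*np.array([c*d[0]+s*d[1],-s*d[0]+c*d[1]])
tote=S(box(-43,43,-67,67,110,225),(0,255,0))+S(box(43,58,-67,67,110,116),(0,0,255))+S(box(-82,-68,-7,7,132,186),(255,0,255))
if __name__=="__main__":
    print('tote',t.x,np.degrees(t.x[2]),t.fun.round(1),instand(t.x))
    draw("top",img,tote,295,185,62,68,9,'pics/tote2.png',t.x)
    draw("scene",cv2.imread('pics/scene0.png'),tote,215,130,110,90,7,'pics/totes2.png',t.x)
E
python3 meas2.py
```

```text
tote [ 0.49016159 -0.16002576  1.32393486] 75.85587991229943 [ 0.2  0.9 -1.1  0.5  0.7  0.1  0.2 -1.4] [-101.26519745    3.38914447]
```

View pics/tote2.png

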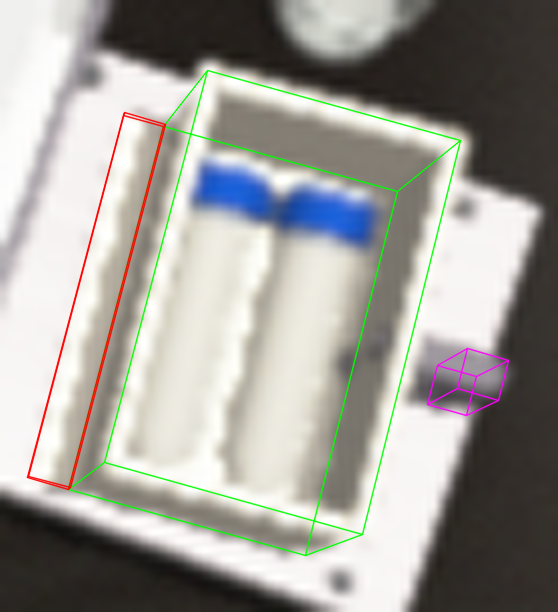

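View pics/totes2.png

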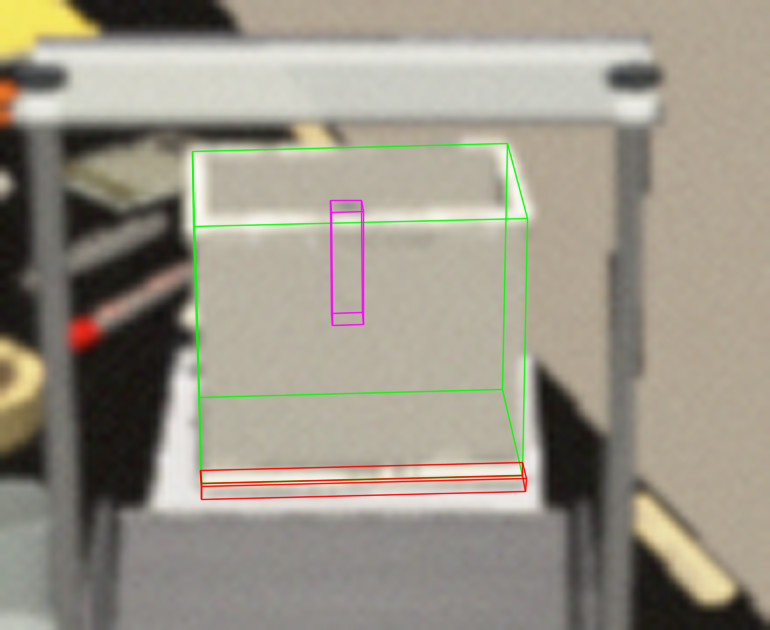

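```bash
cat > mv.py <<'E'
from meas2 import *
def axes():
    o=get_obs(); return np.array(o['tcp_pos']),R.from_rotvec(o['orientation']),o
def rel(pos,rot=None,cmd=None):
    p0,R0,o=axes()
    if cmd is not None: p0,R0=cmd
    t=R0.inv().apply(np.array(pos)-p0)
    w=np.zeros(3) if rot is None else (R0.inv()*rot).as_rotvec()
    return w.round(4),t.round(4)
def frame(x,y):
    x=np.array(x,float);x/=np.linalg.norm(x);y=np.array(y,float);y-=x*(x@y);y/=np.linalg.norm(y)
    return R.from_matrix(np.c_[x,y,np.cross(x,y)])
SX=np.array([np.cos(ST[2]),np.sin(ST[2]),0]);SY=np.array([-SX[1],SX[0],0])
def w2(s): # stand mm -> world m
    return np.r_[ST[:2],0]+(SX*s[0]+SY*s[1]+np.array([0,0,1])*s[2])/1000
E
python3 - <<'E'
from mv import *
p0,R0,o=axes(); print(R0.as_matrix().round(3))
b=np.array([.560,.1275,0])
for sgn in (1,-1):
  for yy in (SX,SY):
    r=frame([0,0,-1],yy*sgn); print(rel([.56,.1275,.2],r))
E
```

```text
[[-0.     0.31   0.951]
 [-0.002  0.951 -0.31 ]
 [-1.    -0.002  0.   ]]
(array([-0.0025,  0.0001,  0.0016]), array([ 0.0311, -0.3798,  0.493 ]))
(array([-1.5733e+00, -1.2000e-03,  1.4000e-03]), array([ 0.0311, -0.3798,  0.493 ]))
(array([ 3.1391e+00,  2.5000e-03, -2.0000e-04]), array([ 0.0311, -0.3798,  0.493 ]))
(array([1.5683e+00, 1.4000e-03, 1.2000e-03]), array([ 0.0311, -0.3798,  0.493 ]))
```

>>> apply_moves --series "0 0 0 0 -0.03 0.04 1; 0 0 0 0 -0.07 0.09 1; 0 0 0 0 -0.11 0.14 1; 0 0 0 0 -0.15 0.19 1; 0 0 0 0 -0.19 0.24 1; 0 0 0 0 -0.23 0.29 1; 0 0 0 0 -0.27 0.34 1; 0 0 0 0 -0.31 0.39 1; 0 0 0 0 -0.34 0.44 1; 0 0 0 0 -0.36 0.47 1; 0 0 0 0 -0.38 0.493 1; 0 0 0 0 -0.38 0.493 1" --force 40

```text
clock: 1.6
tcp_pos: [0.5609, 0.1247, 0.2309]
orientation: [0.25, 1.556, -0.252]
contact_force: [-0.5, 0.6, 0.5]
grip_width: 0.0855
```

```bash
python3 - <<'E'
from mv import *
p0,R0,o=axes(); print(o['joints'].round(2),p0,o['contact_force'])
print(rel([.56,.1275,.027],frame([0,0,-1],SX)))
for n in("scene","top"): cv2.imwrite(f"pics/{n}1.png",grab_frame(n))
a=cv2.imread('pics/scene1.png');b=cv2.imread('pics/top1.png')
cv2.imwrite('pics/both1.png',np.vstack([cv2.resize(a,(700,525))[100:390],cv2.resize(b[100:384],(700,388))])[:600])
E
```

```text
[-0.55  0.32  0.28  1.82 -0.1   1.02  1.02] [0.56093456 0.12471005 0.23094434] [-0.50081462  0.6140288   0.48918257]
(array([-0.0076,  0.0003,  0.0015]), array([ 0.2039,  0.0027, -0.0018]))
```

View pics/both1.png

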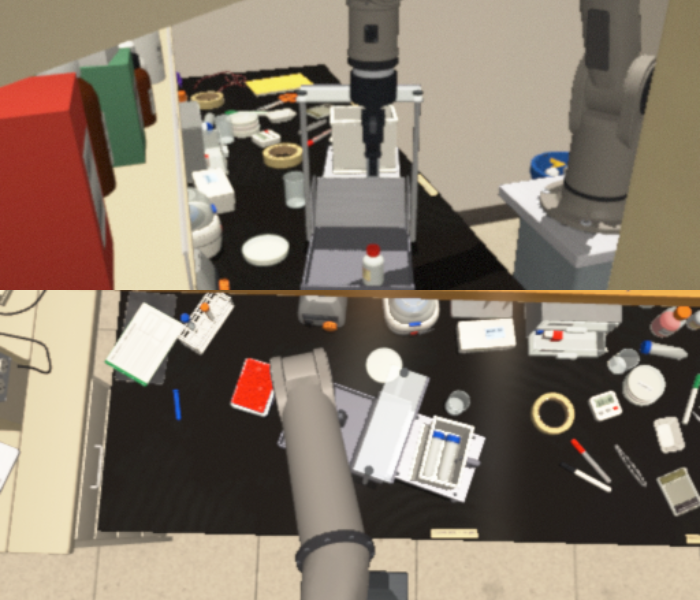

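>>> apply_moves --series "0 0 0 0.05 0.003 -0.002 1; 0 0 0 0.1 0.003 -0.002 1; 0 0 0 0.15 0.003 -0.002 1; 0 0 0 0.18 0.003 -0.002 1; 0 0 0 0.202 0.003 -0.002 1; 0 0 0 0.202 0.003 -0.002 1"

```text
clock: 2.45
tcp_pos: [0.557, 0.1327, 0.0277]
orientation: [0.244, 1.561, -0.246]
contact_force: [0.0, 0.2, 0.6]
grip_width: 0.0854
```

```bash
python3 - <<'E'
from mv import *
a=grab_frame("scene"); crop(a,200,150,140,150,4,'pics/g1.png')
E
```

```text
(no output)
```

View pics/g1.png

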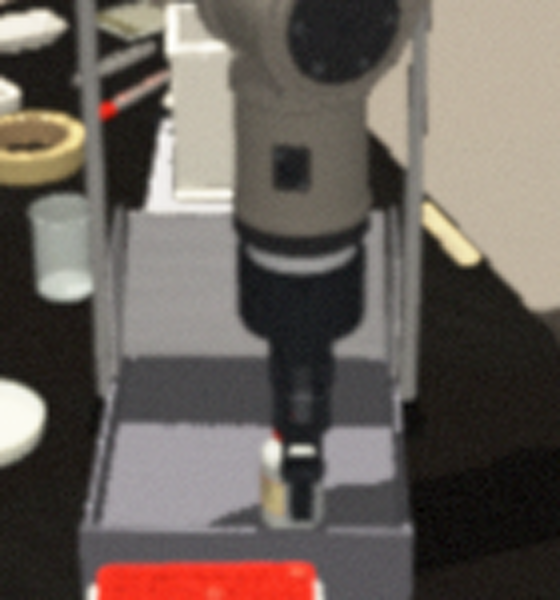

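```bash
python3 - <<'E'
from mv import *
p0,R0,o=axes(); print(p0,o['joints'].round(2),o['qvel'].round(3)); print(R0.as_matrix().round(3))
print(instand([.56,.1275]),instand(p0))
f=lambda P:(proj("scene",P)-[200,150])*4
print('bottle body',f([.56,.1275,.04]),f([.56,.1275,.075]),'finger',f(p0+.05*SX),f(p0+.05*SX+[0,0,.03]))
E
```

```text
[0.55821724 0.13266942 0.0290258 ] [-0.5   0.59  0.2   1.95 -0.19  0.62  1.09] [ 0.003 -0.027  0.013 -0.017  0.002  0.001  0.001]
[[-0.002  0.308  0.951]
 [ 0.     0.951 -0.308]
 [-1.    -0.    -0.002]]
[193.81057763  25.26954685] [198.18221516  28.55434907]
bottle body [[291.74577212 473.79572866]] [[291.95341131 426.44602065]] finger [[297.49765912 542.66003404]] [[297.75609478 501.32095227]]
```

>>> apply_moves --series "0 0 0 0 -0.003 0.003 1; 0 0 0 0 -0.003 0.003 1; 0 0 0 0 -0.003 0.003 0.2; 0 0 0 0 -0.003 0.003 0.2; 0 0 0 0 -0.003 0.003 0.2; 0 0 0 0 -0.003 0.003 0.2; 0 0 0 0 -0.003 0.003 0.2; 0 0 0 0 -0.003 0.003 0.2" --force 40

```text
clock: 3.5
tcp_pos: [0.5611, 0.1276, 0.0297]
orientation: [0.247, 1.557, -0.247]
contact_force: [-2.3, -0.4, 5.4]
grip_width: 0.0363
```

>>> apply_moves --series "0 0 0 -0.03 0 0 0.2; 0 0 0 -0.07 0 0 0.2; 0 0 0 -0.1 0 0 0.2; 0 0 0 -0.1 0.03 -0.04 0.2; 0 0 0 -0.1 0.06 -0.08 0.2; 0 0 0 -0.1 0.085 -0.12 0.2; 0 0 0 -0.1 0.1 -0.149 0.2; 0 0 0 -0.1 0.1 -0.149 0.2; 0 0 0 -0.06 0.1 -0.149 0.2; 0 0 0 -0.03 0.1 -0.149 0.2; 0 0 0 -0.015 0.1 -0.149 0.2; 0 0 0 -0.015 0.1 -0.149 0.2"

```text
clock: 5.0
tcp_pos: [0.4503, 0.2678, 0.0436]
orientation: [0.247, 1.558, -0.249]
contact_force: [0.1, -0.3, -0.2]
grip_width: 0.0367
```

```bash
python3 - <<'E'
from mv import *
a=grab_frame("scene"); p0,R0,o=axes(); print(p0,o['contact_force'],o['grip_width'],R0.as_matrix().round(3)[:,0])
crop(a,200,150,160,150,4,'pics/g2.png')
E
```

```text
[0.45087401 0.2684061  0.04448564] [-0.38159452  0.83178516  0.30325727] 0.03639083139319204 [ 0. -0. -1.]
```

View pics/g2.png

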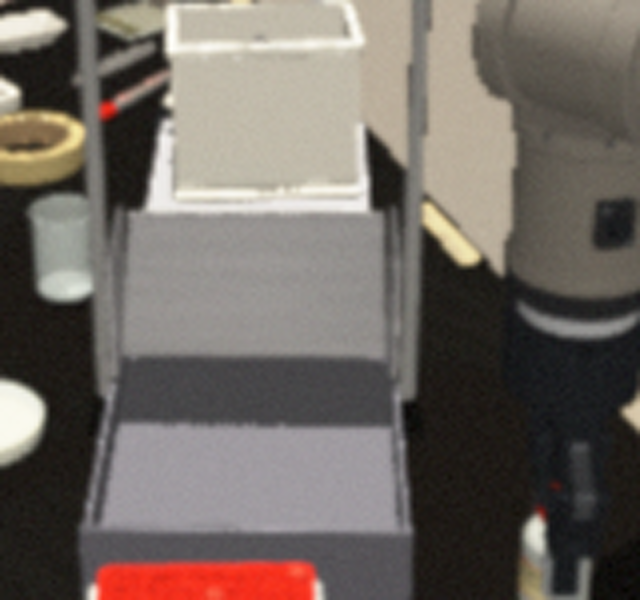

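>>> apply_moves --series "0 0 0 0.012 0 0 0.2; 0 0 0 0.018 0 0 0.2; 0 0 0 0.021 0 0 0.2; 0 0 0 0.022 0 0 0.2; 0 0 0 0.022 0 0 0.2; 0 0 0 0.022 0 0 0.2"

```text
clock: 5.8
tcp_pos: [0.4505, 0.2689, 0.0225]
orientation: [0.247, 1.556, -0.247]
contact_force: [-0.5, -0.2, 0.1]
grip_width: 0.0363
```

>>> apply_moves --series "0 0 0 0.001 0 0 0.2; 0 0 0 0.001 0 0 0.2; 0 0 0 0.001 0 0 0.6; 0 0 0 0.001 0 0 0.8; 0 0 0 0.001 0 0 1; 0 0 0 0.001 0 0 1; 0 0 0 0.001 0 0 1; 0 0 0 -0.04 0 0 1; 0 0 0 -0.09 0 0 1; 0 0 0 -0.14 0 0 1; 0 0 0 -0.18 0 0 1; 0 0 0 -0.18 0 0 1"

```text
clock: 7.3
tcp_pos: [0.4521, 0.27, 0.2056]
orientation: [0.251, 1.552, -0.243]
contact_force: [0.2, 0.4, -0.5]
grip_width: 0.0855
```

```bash
python3 - <<'E'
from mv import *
a=grab_frame("scene"); p0,R0,o=axes(); print(p0,o['contact_force'],o['grip_width'],R0.as_matrix().round(3)[:,0],o['joints'].round(2))
b=grab_frame("top"); cv2.imwrite('pics/t3.png',b); cv2.imwrite('pics/s3.png',a)
cv2.imwrite('pics/g3.png',np.hstack([cv2.resize(a[150:340,200:350],None,fx=2.6,fy=2.6),cv2.resize(b[120:300,170:330],None,fx=2.44,fy=2.744)]))
E
```

```text
[0.45091523 0.26925444 0.20356189] [-0.13366568 -0.67199046 -0.3100043 ] 0.08510416929868778 [ 0.002  0.002 -1.   ] [-0.86  0.26  0.24  1.96 -0.08  0.93  0.68]
```

View pics/g3.png

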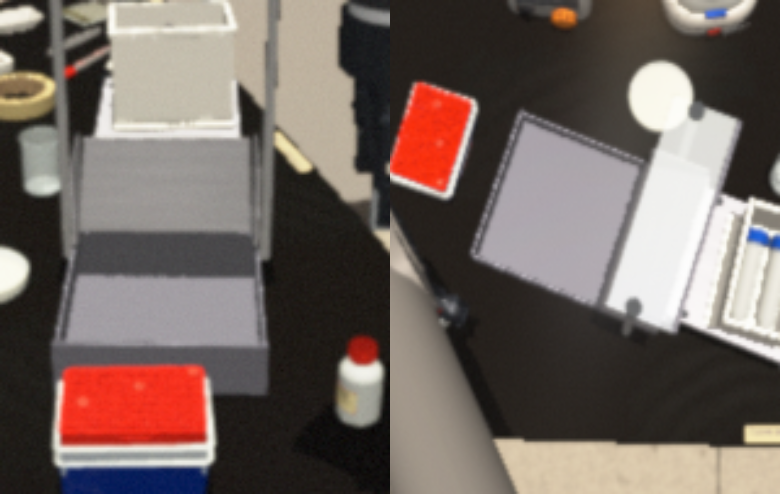

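>>> apply_moves --series "0 0 0 -0.055 -0.01 0.003 1; 0 0 0 -0.11 -0.03 0.009 1; 0 0 0 -0.16 -0.06 0.017 1; 0.17 0 0 -0.196 -0.1 0.028 1; 0.34 0 0 -0.196 -0.16 0.045 1; 0.51 0 0 -0.196 -0.22 0.062 1; 0.68 0 0 -0.196 -0.28 0.08 1; 0.85 0 0 -0.196 -0.34 0.097 1; 1.02 0 0 -0.196 -0.4 0.114 1; 1.19 0 0 -0.196 -0.46 0.131 1; 1.36 0 0 -0.196 -0.52 0.148 1; 1.57 0 0 -0.196 -0.58 0.167 1"

```text
clock: 8.9
tcp_pos: [0.429, -0.3353, 0.397]
orientation: [1.424, 1.055, -1.425]
contact_force: [1.9, 1.3, -0.4]
grip_width: 0.0856
```

```bash
python3 - <<'E'
from mv import *
p0,R0,o=axes(); print(p0,o['contact_force'],o['joints'].round(2)); print(R0.as_matrix().round(3))
T=t.x; print(T)
yaw=np.radians(75.5); tx=np.array([np.cos(yaw),np.sin(yaw),0]); ty=np.array([-tx[1],tx[0],0])
C=np.array([.490,-.160,.110])-ty*.002; H=C-tx*.075+[0,0,.049]; print('H',H,instand(H))
L=np.radians(42); X=np.sin(L)*tx-np.cos(L)*np.array([0,0,1]); rot=frame(X,-ty)
print('pre',H-.1*X, rel(H-.1*X,rot)); print(rel([.43,-.34,.4],rot))
E
```

```text
[ 0.42895221 -0.33533598  0.39704886] [ 1.86680379  1.31474571 -0.41613326] [-0.22  0.18  0.91  1.68 -0.14  1.36  0.42]
[[-0.001  0.956 -0.292]
 [ 0.001 -0.292 -0.956]
 [-1.    -0.002 -0.   ]]
[ 0.49016159 -0.16002576  1.32393486]
H [ 0.47315779 -0.23311183  0.159     ] [-176.04046485   -2.88483244]
pre [ 0.4564041  -0.29789355  0.23331448] (array([-0.0422,  0.7326, -0.0145]), array([ 0.1637,  0.0156, -0.0438]))
(array([-0.0422,  0.7326, -0.0145]), array([-0.003 ,  0.0024,  0.0042]))
```

>>> apply_moves --series "-0.01 0.18 0 0 0 0 1; -0.02 0.36 0 0 0 0 1; -0.03 0.54 -0.01 0 0 0 1; -0.042 0.733 -0.014 0 0 0 1; -0.042 0.733 -0.014 0 0 0 1"

```text
clock: 9.52
tcp_pos: [0.4278, -0.336, 0.3939]
orientation: [1.971, 1.528, -0.88]
contact_force: [0.7, -0.4, -0.6]
grip_width: 0.0855
```

```bash
python3 - <<'E'
from mv import *
a=grab_frame("scene"); b=grab_frame("top"); cv2.imwrite('pics/t4.png',b); cv2.imwrite('pics/s4.png',a)
p0,R0,o=axes(); print(p0,o['contact_force'],o['joints'].round(2)); print(R0.as_matrix().round(3))
crop(b,240,150,140,200,3,'pics/g4t.png'); crop(a,200,80,200,150,4,'pics/g4s.png')
E
```

```text
[ 0.42940855 -0.33423375  0.39671188] [ 0.04289963  0.52400854 -0.02993869] [ 0.34  0.49  0.79  1.52 -0.79  1.88  0.93]
[[ 0.164  0.969 -0.184]
 [ 0.648 -0.247 -0.72 ]
 [-0.744 -0.001 -0.669]]
```

View pics/g4t.png

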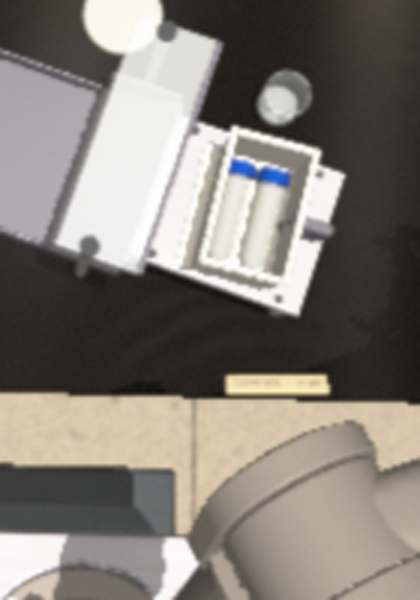

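View pics/g4s.png

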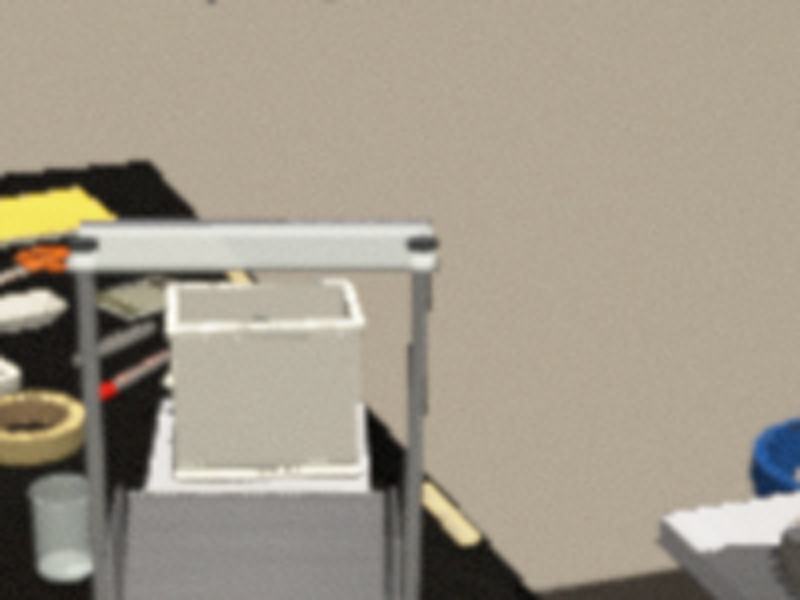

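```bash
python3 - <<'E'
from mv import *
print('tip of handle',back("top",q9((506,372)),.183), 'model',[.473-.007*.25,-.233-.007*.968])
print('arm mid at wall',back("top",q9((415,362)),.183))
p0,R0,o=axes()
yaw=np.radians(75.5); tx=np.array([np.cos(yaw),np.sin(yaw),0]); ty=np.array([-tx[1],tx[0],0])
H=np.array([.473,-.233,.159])
for L in (40,42):
  L=np.radians(L); X=np.sin(L)*tx-np.cos(L)*np.array([0,0,1]); rot=frame(X,-ty)
  print(rel(H-.09*X,rot),rel(H+.019*X,rot))
E
```

```text
tip of handle [[ 0.47305068 -0.24118832  0.183     ]] model [0.47125, -0.23977600000000002]
arm mid at wall [[ 0.47558731 -0.21062594  0.183     ]]
(array([ 0.0021, -0.0342,  0.003 ]), array([0.1596, 0.0172, 0.0749])) (array([ 0.0021, -0.0342,  0.003 ]), array([0.2685, 0.0175, 0.0786]))
(array([0.002 , 0.0008, 0.0031]), array([0.1595, 0.0172, 0.078 ])) (array([0.002 , 0.0008, 0.0031]), array([0.2685, 0.0175, 0.0779]))
```

>>> apply_moves --series "0 0 0 0.04 0.006 0.02 1; 0 0 0 0.08 0.012 0.04 1; 0 0 0 0.12 0.018 0.06 1; 0 0 0 0.15 0.018 0.078 1; 0 0 0 0.16 0.018 0.078 1; 0 0 0 0.16 0.018 0.078 1"

```text
clock: 10.38
tcp_pos: [0.4602, -0.2899, 0.2283]
orientation: [1.961, 1.527, -0.871]
contact_force: [-0.3, 0.9, 0.2]
grip_width: 0.0856
```

```bash
python3 - <<'E'
from mv import *
b=grab_frame("top"); cv2.imwrite('pics/t5.png',b); 
p0,R0,o=axes(); print(p0,o['contact_force'],o['joints'].round(2)); print(R0.as_matrix().round(3))
crop(b,285,165,130,110,5.5,'pics/g5t.png')
yaw=np.radians(75.5); tx=np.array([np.cos(yaw),np.sin(yaw),0]); ty=np.array([-tx[1],tx[0],0])
H=np.array([.4735,-.2335,.159]); L=np.radians(42); X=np.sin(L)*tx-np.cos(L)*np.array([0,0,1]); rot=frame(X,-ty)
print(rel(H+.019*X,rot))
print((proj("top",[p0,p0+.1*R0.as_matrix()[:,0],H])-[285,165])*5.5)
E
```

```text
[ 0.46009978 -0.29082752  0.22882388] [ 0.26119821 -0.61578267 -0.22971389] [ 0.3   0.62  0.72  1.74 -0.88  1.6   1.08]
[[ 0.166  0.97  -0.179]
 [ 0.647 -0.244 -0.722]
 [-0.744  0.004 -0.668]]
(array([0.0073, 0.0012, 0.001 ]), array([ 0.1103, -0.0013,  0.0028]))
[[473.36831893 352.83697393]
 [324.27569229 332.88381834]
 [339.10974504 338.15567767]]
```

View pics/g5t.png

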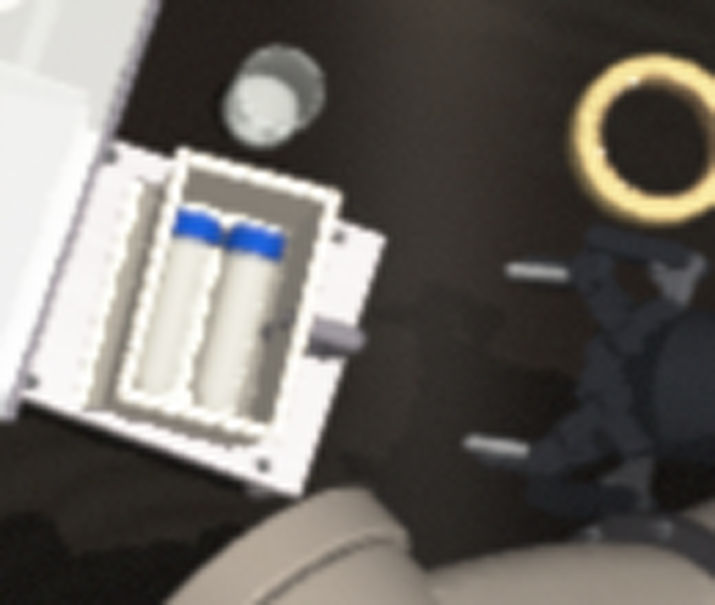

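>>> apply_moves --series "0 0 0 0.03 0 0.001 1; 0 0 0 0.06 -0.001 0.002 1; 0 0 0 0.09 -0.001 0.003 1; 0 0 0 0.11 -0.001 0.003 1; 0 0 0 0.11 -0.001 0.003 1" --force 40

```text
clock: 11.05
tcp_pos: [0.4764, -0.2208, 0.1437]
orientation: [1.962, 1.528, -0.871]
contact_force: [0.8, -0.2, -0.2]
grip_width: 0.0849
```

```bash
python3 - <<'E'
from mv import *
b=grab_frame("top"); cv2.imwrite('pics/t6.png',b); 
p0,R0,o=axes(); print(p0,o['contact_force'],o['joints'].round(2)); print(R0.as_matrix().round(3)); print('grasp pt',p0-.019*R0.as_matrix()[:,0],instand(p0-.019*R0.as_matrix()[:,0]))
crop(b,285,165,130,110,5.5,'pics/g6t.png')
E
```

```text
[ 0.47638778 -0.2219882   0.14420101] [ 0.18221435  0.31308517 -0.48313514] [ 0.22  0.67  0.66  1.89 -0.98  1.42  1.15]
[[ 0.166  0.969 -0.181]
 [ 0.648 -0.246 -0.721]
 [-0.743  0.003 -0.669]]
grasp pt [ 0.47322917 -0.23429585  0.15832705] [-177.14527924   -3.31653208]
```

View pics/g6t.png

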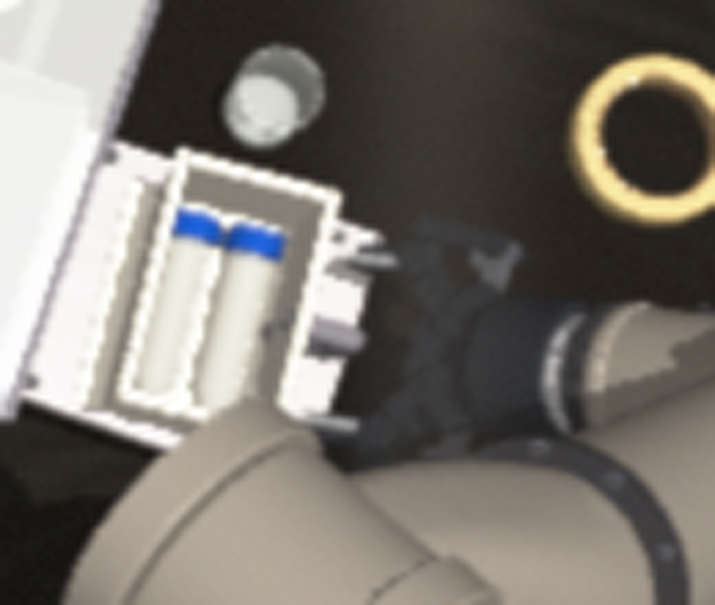

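>>> apply_moves --series "0 0 0 0 0 0 0.6; 0 0 0 0 0 0 0.3; 0 0 0 0 0 0 0; 0 0 0 0 0 0 0; 0 0 0 0 0 0 0; 0 0 0 0 0 0 0; 0 0 0 0 0 0 0" --force 40

```text
clock: 11.98
tcp_pos: [0.4761, -0.2218, 0.1436]
orientation: [1.963, 1.526, -0.872]
contact_force: [-1.9, -2.2, 3.4]
grip_width: 0.0124
```

```bash
python3 - <<'E'
from mv import *
b=grab_frame("top"); cv2.imwrite('pics/t7.png',b); 
p0,R0,o=axes(); print(p0,o['contact_force'],o['grip_width'],o['joints'].round(2)); print(R0.as_matrix().round(3)); print('grasp pt',p0-.019*R0.as_matrix()[:,0],instand(p0-.019*R0.as_matrix()[:,0]))
crop(b,285,165,130,110,5.5,'pics/g7t.png')
E
```

```text
[ 0.4760943  -0.22175846  0.14366477] [-0.94054998 -2.12032235  4.23512292] 0.013034958436326134 [ 0.22  0.67  0.66  1.89 -0.98  1.42  1.15]
[[ 0.166  0.969 -0.181]
 [ 0.648 -0.246 -0.721]
 [-0.743  0.002 -0.669]]
grasp pt [ 0.47293715 -0.23407204  0.15778597] [-177.02201555   -2.96987371]
```

View pics/g7t.png

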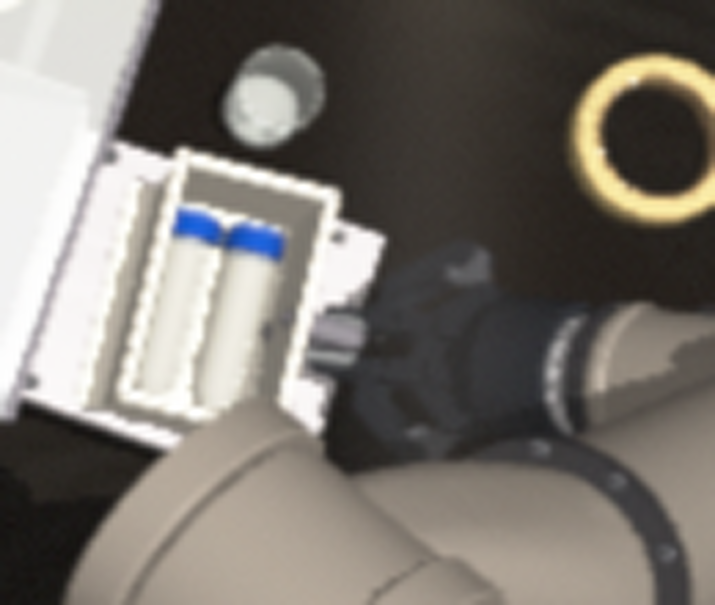

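```bash
cat >> mv.py <<'E'
def gpose(gx,gy,gz,L=42,yaw=None):
    yaw=ST[2] if yaw is None else yaw
    tx=np.array([np.cos(yaw),np.sin(yaw),0]); ty=np.array([-tx[1],tx[0],0]); L=np.radians(L)
    X=np.sin(L)*tx-np.cos(L)*np.array([0,0,1]); return w2((gx,gy,gz))+.019*X, frame(X,-ty)
E
python3 - <<'E'
from mv import *
for g in [(-147,-1,158),(-142,0,158),(-138,0,158)]: print(rel(*gpose(*g)))
E
```

```text
(array([0.0488, 0.    , 0.041 ]), array([ 0.02  ,  0.0007, -0.0225]))
(array([0.0488, 0.    , 0.041 ]), array([ 0.0233,  0.    , -0.0262]))
(array([0.0488, 0.    , 0.041 ]), array([ 0.026 ,  0.0003, -0.0292]))
```

>>> apply_moves --series "0.005 0 0.004 0.003 0 -0.0034 0; 0.012 0 0.01 0.006 0 -0.0068 0; 0.019 0 0.016 0.009 0 -0.0102 0; 0.026 0 0.022 0.012 0 -0.0135 0; 0.033 0 0.028 0.015 0 -0.017 0; 0.041 0 0.035 0.0175 0.0005 -0.0197 0; 0.049 0 0.041 0.02 0.0007 -0.0225 0; 0.049 0 0.041 0.02 0.0007 -0.0225 0"

```text
clock: 13.02
tcp_pos: [0.4843, -0.1915, 0.1437]
orientation: [2.022, 1.474, -0.9]
contact_force: [-1.5, -1.1, 2.4]
grip_width: 0.0129
```

```bash
cat > look.py <<'E'
import sys
from mv import *
b=grab_frame("top"); n=sys.argv[1]; cv2.imwrite(f'pics/t{n}.png',b)
p0,R0,o=axes(); G=p0-.019*R0.as_matrix()[:,0]
print('force stand',SX@o['contact_force'],SY@o['contact_force'],o['contact_force'][2],'grip',o['grip_width'],'t',o['clock'],o['joints'].round(2)); print('grasp',G.round(4),instand(G).round(1),'X',R0.as_matrix()[:,0].round(3),'lean',np.degrees(np.arcsin(R0.as_matrix()[:,0]@SX)))
crop(b,265,165,110,100,6,f'pics/g{n}t.png')
E
python3 look.py 8
```

```text
force stand -0.14220203196757902 0.6776781632301221 2.840049663975106 grip 0.012641673158775266 t 13.075 [ 0.17  0.64  0.66  1.96 -1.03  1.37  1.1 ]
grasp [ 0.4804 -0.2037  0.1578] [-145.8   -0.7] X [ 0.205  0.638 -0.742] lean 42.07899326811365
```

View pics/g8t.png

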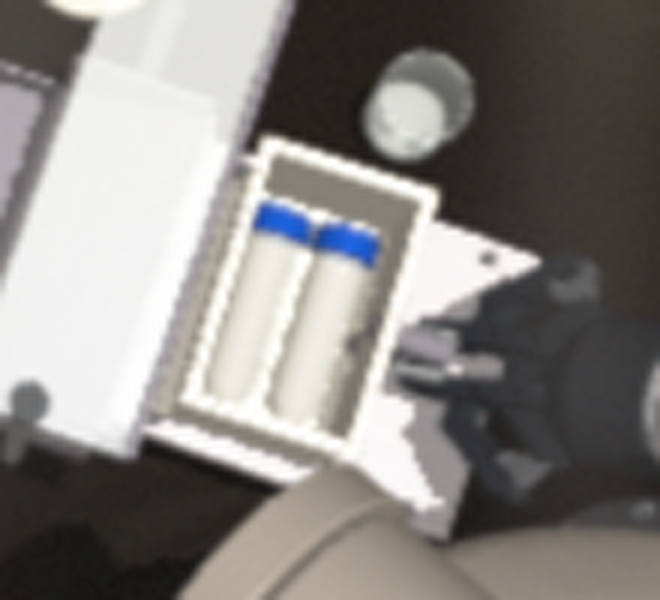

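```bash
python3 - <<'E'
from mv import *
for g in [(-141,0,158),(-138,0,158),(-136,0,158)]: print(rel(*gpose(*g)))
E
```

```text
(array([ 0.0003, -0.0014,  0.0014]), array([ 0.0031, -0.0007, -0.0037]))
(array([ 0.0003, -0.0014,  0.0014]), array([ 0.0051, -0.0007, -0.0059]))
(array([ 0.0003, -0.0014,  0.0014]), array([ 0.0064, -0.0007, -0.0074]))
```

>>> apply_moves --series "0 0 0 0.002 0 -0.0022 0; 0 0 0 0.004 0 -0.0045 0; 0 0 0 0.005 0 -0.0056 0; 0 0 0 0.005 0 -0.0056 0"

```text
clock: 13.58
tcp_pos: [0.4867, -0.1851, 0.1437]
orientation: [2.022, 1.473, -0.9]
contact_force: [-0.0, -3.2, 2.3]
grip_width: 0.0128
```

>>> apply_moves --series "0 0 0 0.001 0 -0.0011 0; 0 0 0 0.002 0 -0.0022 0; 0 0 0 0.002 0 -0.0022 0"

```text
clock: 13.95
tcp_pos: [0.4867, -0.1842, 0.1436]
orientation: [2.022, 1.469, -0.903]
contact_force: [-4.4, -6.9, 4.3]
grip_width: 0.0128
```

```bash
python3 look.py 9
```

```text
force stand -8.648806855274144 2.030749420375316 3.842696789061092 grip 0.012833657155084121 t 14.0 [ 0.15  0.63  0.66  1.97 -1.04  1.35  1.09]
grasp [ 0.4828 -0.1963  0.1578] [-138.    -0.8] X [ 0.206  0.635 -0.745] lean 41.86078674301234
```

```bash
cat > arc.py <<'E'
import sys
from mv import *
def arc(th,L,r=141.3,a0=160.2,dx=0,dz=0):
    a=np.radians(a0-th); return gpose(-5+r*np.cos(a)+dx,-.8,110+r*np.sin(a)+dz,L)
if __name__=="__main__":
    th0,th1,n,L0,L1=[float(x) for x in sys.argv[1:6]]
    p0,R0,o=axes()
    # offset so that arc(th0) is current pose
    c=arc(th0,L0); print('offset mm',((p0-c[0])@SX*1000).round(1),((p0-c[0])@SY*1000).round(1),((p0-c[0])[2]*1000).round(1))
    out=[]
    for th in np.linspace(th0,th1,int(n)+1)[1:]:
        L=L0+(L1-L0)*(th-th0)/(th1-th0); q=arc(th,L)
        w=(c[1].inv()*q[1]).as_rotvec(); s=c[1].inv().apply(q[0]-c[0])
        out.append(' '.join(f'{v:g}' for v in np.r_[w.round(3),s.round(4)])+' 0')
    print('; '.join(out))
E
python3 arc.py 0 40 12 42 44
```

```text
offset mm -0.1 0.0 -0.1
0 0.003 0 -0.0037 -0 -0.0074 0; 0 0.006 0 -0.0069 -0 -0.015 0; 0 0.009 0 -0.0097 0 -0.0228 0; 0 0.012 -0 -0.012 -0 -0.0307 0; 0 0.015 0 -0.0139 0 -0.0388 0; 0 0.017 0 -0.0153 0 -0.0469 0; 0 0.02 -0 -0.0163 0 -0.0552 0; 0 0.023 0 -0.0167 -0 -0.0634 0; 0 0.026 0 -0.0167 -0 -0.0717 0; 0 0.029 0 -0.0162 0 -0.08 0; 0 0.032 0 -0.0152 0 -0.0882 0; 0 0.035 0 -0.0138 -0 -0.0963 0
```

>>> apply_moves --series "0 0.003 0 -0.0037 0 -0.0074 0; 0 0.006 0 -0.0069 0 -0.015 0; 0 0.009 0 -0.0097 0 -0.0228 0; 0 0.012 0 -0.012 0 -0.0307 0; 0 0.015 0 -0.0139 0 -0.0388 0; 0 0.017 0 -0.0153 0 -0.0469 0"

```text
clock: 14.75
tcp_pos: [0.4935, -0.1599, 0.1856]
orientation: [2.034, 1.481, -0.89]
contact_force: [-4.3, -3.7, -0.2]
grip_width: 0.013
```

```bash
python3 look.py 10; python3 - <<'E'
from h import *
a=grab_frame("scene"); crop(a,200,100,150,130,5,'pics/g10s.png')
E
```

```text
force stand -6.524858443521774 3.5227253463901946 1.26617192631731 grip 0.012557888953414914 t 14.8 [ 0.1   0.55  0.68  1.97 -1.02  1.38  1.01]
grasp [ 0.4899 -0.1717  0.2003] [-1.124e+02  1.000e-01] X [ 0.208  0.648 -0.733] lean 42.87538098293476
```

View pics/g10t.png

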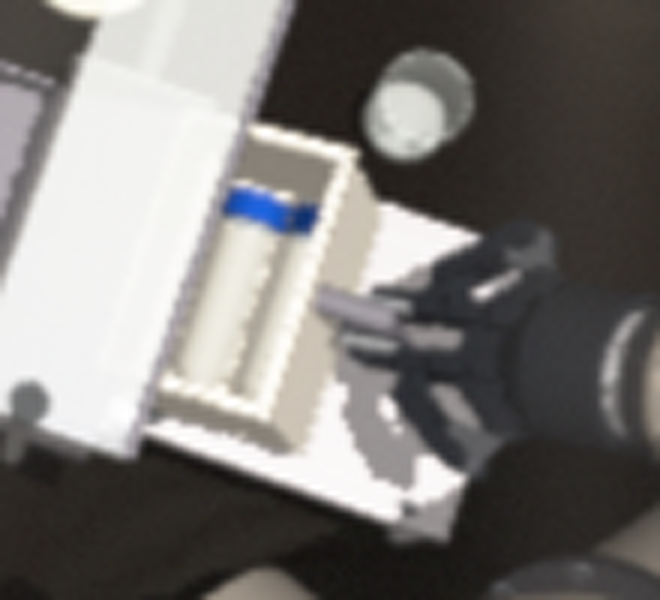

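View pics/g10s.png

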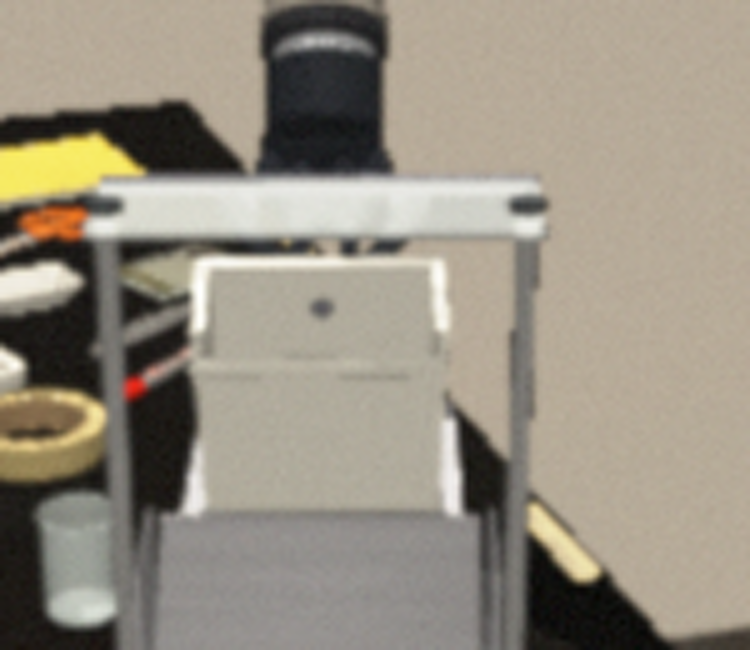

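```bash
python3 arc.py 20.3 50 9 42.9 45
```

```text
offset mm 0.4 0.9 -1.0
-0 0.004 -0 -0.0008 0 -0.0082 0; 0 0.008 0 -0.0011 -0 -0.0164 0; 0 0.012 -0 -0.0009 -0 -0.0246 0; 0 0.016 -0 -0.0002 -0 -0.0328 0; 0 0.02 0 0.0009 -0 -0.0409 0; -0 0.024 -0 0.0025 -0 -0.049 0; 0 0.029 -0 0.0045 0 -0.0569 0; 0 0.033 -0 0.007 0 -0.0648 0; -0 0.037 -0 0.0099 -0 -0.0724 0
```

>>> apply_moves --series "0 0.004 0 -0.0008 0 -0.0082 0; 0 0.008 0 -0.0011 0 -0.0164 0; 0 0.012 0 -0.0009 0 -0.0246 0; 0 0.016 0 -0.0002 0 -0.0328 0; 0 0.02 0 0.0009 0 -0.0409 0; 0 0.024 0 0.0025 0 -0.049 0; 0 0.029 0 0.0045 0 -0.0569 0; 0 0.033 0 0.007 0 -0.0648 0; 0 0.037 0 0.0099 0 -0.0724 0"

```text
clock: 15.98
tcp_pos: [0.5133, -0.1015, 0.2285]
orientation: [2.061, 1.502, -0.852]
contact_force: [-1.7, -1.8, -0.3]
grip_width: 0.0127
```

```bash
python3 look.py 11; python3 - <<'E'
from h import *
a=grab_frame("scene"); crop(a,200,100,150,130,5,'pics/g11s.png')
E
python3 arc.py 50 64 6 45 46
```

```text
force stand -1.9078630268706613 1.8403051918686597 -0.03779906230615508 grip 0.012761070103032702 t 16.025 [-0.    0.46  0.67  1.99 -1.04  1.37  0.89]
grasp [ 0.5095 -0.1134  0.2422] [-50.9  -0.7] X [ 0.216  0.675 -0.705] lean 45.16938687383337
offset mm 2.4 0.1 -0.5
0 0.003 0 0.0025 0 -0.0052 0; 0 0.006 0 0.0052 -0 -0.0103 0; 0 0.009 -0 0.0082 -0 -0.0154 0; 0 0.012 -0 0.0113 -0 -0.0202 0; 0 0.015 -0 0.0146 -0 -0.025 0; 0 0.017 -0 0.0181 0 -0.0296 0
```

View pics/g11t.png

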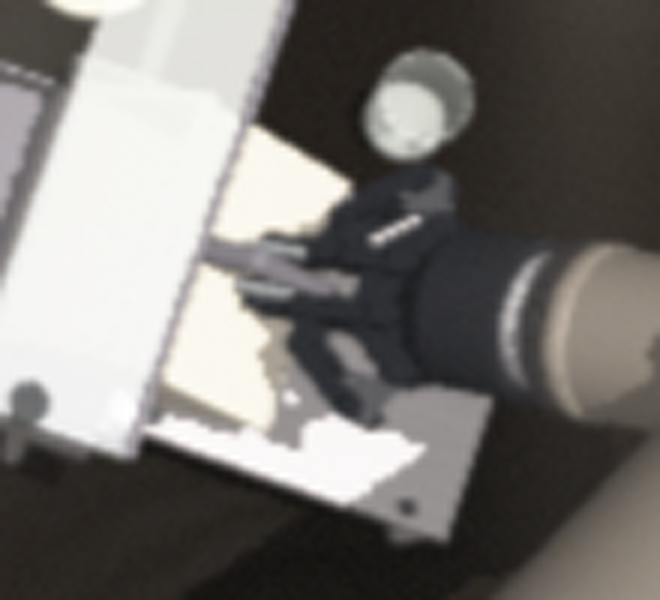

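View pics/g11s.png

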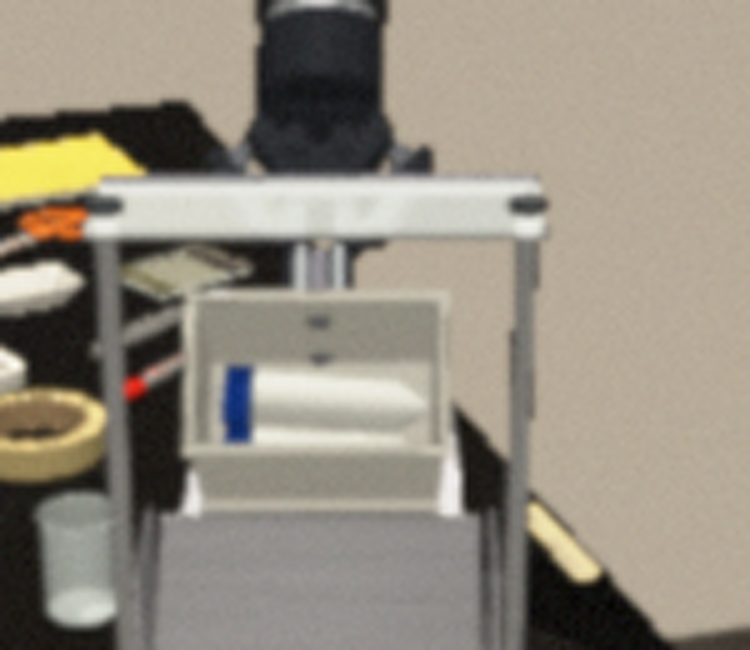

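>>> apply_moves --series "0 0.003 0 0.0025 0 -0.0052 0; 0 0.006 0 0.0052 0 -0.0103 0; 0 0.009 0 0.0082 0 -0.0154 0; 0 0.012 0 0.0113 0 -0.0202 0; 0 0.015 0 0.0146 0 -0.025 0; 0 0.017 0 0.0181 0 -0.0296 0; 0 0.017 0 0.0181 0 -0.0296 0"

```text
clock: 16.95
tcp_pos: [0.5237, -0.0697, 0.2368]
orientation: [2.073, 1.511, -0.836]
contact_force: [-2.2, -2.4, -2.7]
grip_width: 0.0125
```

```bash
python3 look.py 12; python3 - <<'E'
from h import *
a=grab_frame("scene"); crop(a,200,100,150,130,5,'pics/g12s.png')
E
python3 arc.py 64 70 4 46 47
```

```text
force stand -0.5384540531981578 1.113354134564091 -2.3991563590670384 grip 0.01292586188358748 t 17.0 [-0.05  0.43  0.65  2.   -1.07  1.35  0.85]
grasp [ 0.5195 -0.083   0.2499] [-19.   -0.8] X [ 0.221  0.686 -0.694] lean 46.07276268786934
offset mm 1.1 -0.0 -0.6
-0 0.004 0 0.0024 -0 -0.0029 0; -0 0.009 -0 0.0049 -0 -0.0057 0; -0 0.013 -0 0.0074 -0 -0.0085 0; 0 0.017 0 0.01 -0 -0.0112 0
```

View pics/g12t.png

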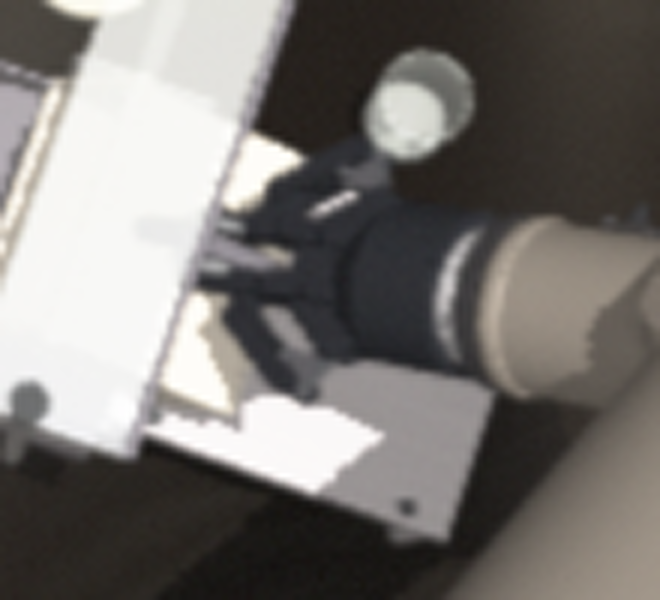

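View pics/g12s.png

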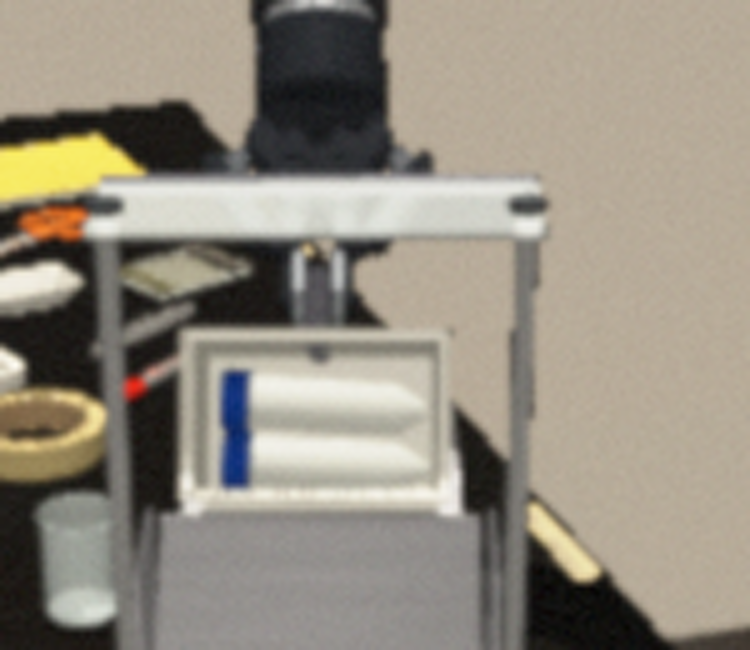

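>>> apply_moves --series "0 0.004 0 0.0024 0 -0.0029 0; 0 0.009 0 0.0049 0 -0.0057 0; 0 0.009 0 0.0049 0 -0.0057 0"

```text
clock: 17.42
tcp_pos: [0.5261, -0.0627, 0.2374]
orientation: [2.08, 1.515, -0.828]
contact_force: [-1.4, -1.3, -2.5]
grip_width: 0.0127
```

```bash
python3 look.py 13
```

```text
force stand -2.055138183158005 -0.12177982154188553 -1.5168274762750187 grip 0.012821825603702437 t 17.475 [-0.06  0.43  0.65  2.01 -1.08  1.34  0.85]
grasp [ 0.5218 -0.0761  0.2505] [-11.6  -0.9] X [ 0.223  0.692 -0.687] lean 46.597069877803385
```

>>> apply_moves --series "0 0 0 0 0 0 0.4; 0 0 0 0 0 0 1; 0 0 0 0 0 0 1; 0 0 0 0 0 0 1"

```text
clock: 17.98
tcp_pos: [0.5261, -0.0629, 0.2376]
orientation: [2.08, 1.515, -0.828]
contact_force: [-0.0, -0.1, 0.6]
grip_width: 0.0835
```

```bash
python3 look.py 14; python3 - <<'E'
from h import *
a=grab_frame("scene"); crop(a,200,100,150,130,5,'pics/g14s.png')
E
```

```text
force stand -0.23606144531009032 -0.11660260523653355 -0.7435483042631116 grip 0.08511926282579202 t 18.025 [-0.06  0.43  0.65  2.01 -1.08  1.34  0.85]
grasp [ 0.5218 -0.0761  0.2506] [-11.7  -1. ] X [ 0.223  0.692 -0.687] lean 46.60420626736922
```

View pics/g14s.png

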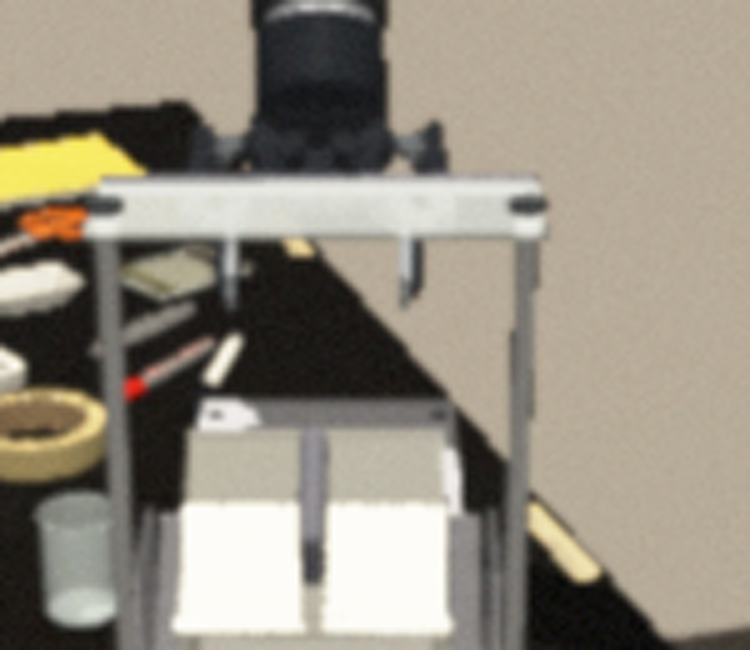

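View pics/g14t.png

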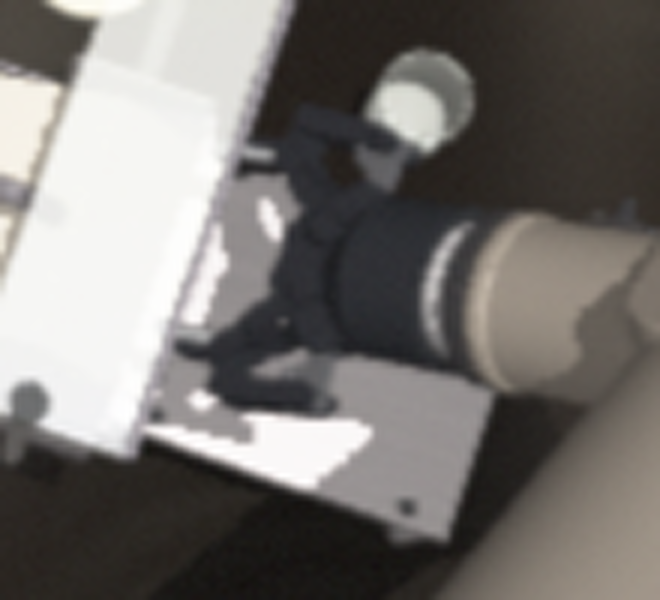

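>>> apply_moves --series "0 0 0 -0.03 0 0 1; 0 0 0 -0.07 0 0 1; 0 0 0 -0.11 0 0 1; 0 0 0 -0.15 0 0 1; 0 0 0 -0.18 0 0 1; 0 0 0 -0.18 0 0 1; 0 0 0 -0.18 0 0 1; 0 0 0 -0.18 0 0 1"

```text
clock: 19.08
tcp_pos: [0.486, -0.1859, 0.3601]
orientation: [2.079, 1.518, -0.828]
contact_force: [-0.1, -0.3, 0.9]
grip_width: 0.0853
```

```bash
python3 look.py 15; python3 - <<'E'
from h import *
a=grab_frame("scene"); crop(a,190,100,150,190,3.1,'pics/g15s.png')
b=grab_frame("top"); crop(b,155,120,220,160,3.5,'pics/g15t2.png')
E
```

```text
force stand -0.2287101964749188 0.20979967672641395 0.18129442645985797 grip 0.08503548586486398 t 19.125 [ 0.1   0.37  0.75  1.79 -0.9   1.64  0.77]
grasp [ 0.4818 -0.1993  0.3733] [-141.2   -0.7] X [ 0.221  0.693 -0.687] lean 46.63673447648997
```

View pics/g15s.png

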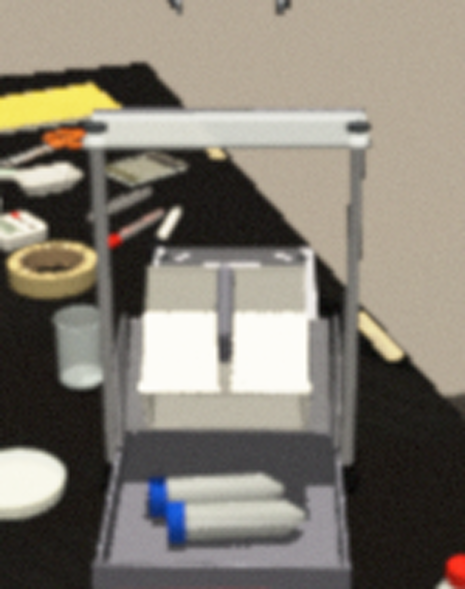

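View pics/g15t2.png

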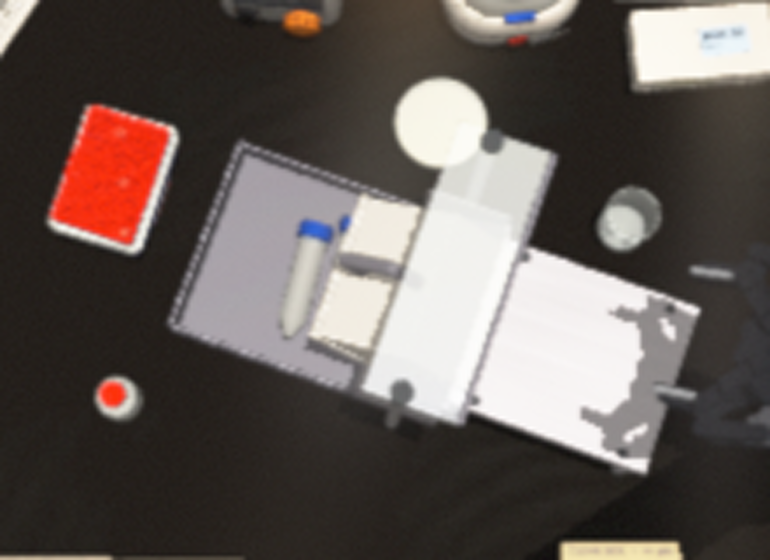

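>>> apply_moves --series "0 0 0 -0.04 0 0 1; 0 0 0 -0.04 0 0 1; 0 0 0 -0.04 0 0 1; 0 0 0 -0.04 0 0 1; 0 0 0 -0.04 0 0 1; 0 0 0 -0.04 0 0 1"

```text
clock: 19.98
tcp_pos: [0.477, -0.2148, 0.3884]
orientation: [2.08, 1.515, -0.828]
contact_force: [0.1, -0.1, -0.3]
grip_width: 0.0855
```

```bash
python3 - <<'E'
from meas2 import *
a=grab_frame("scene"); b=grab_frame("top"); cv2.imwrite('pics/sF.png',a); cv2.imwrite('pics/tF.png',b)
t0=cv2.imread('pics/t15.png'); d=cv2.absdiff(b,t0).max(2)
print('tray diff vs before',d[150:240,200:275].max(), 'mean',d[150:240,200:275].mean())
b0=cv2.imread('pics/top0.png')
for n,(x0,y0,x1,y1) in dict(tip=(165,145,212,195),dish=(265,140,283,170),beaker=(322,170,348,192)).items():
    D=cv2.absdiff(b,b0)[y0:y1,x0:x1].max(2); print(n,D.max(),D.mean().round(1))
# model of tipped tote: pivot toe at (-5,110), rotated by th
def tip(th):
    th=np.radians(th); segs=[]
    for u,v in box(-43,43,-67,67,0,115)+box(43,58,-67,67,0,6):
        f=lambda P:(-5+(P[0]-58)*np.cos(th)+P[2]*np.sin(th),P[1]-1,110-(P[0]-58)*np.sin(th)+P[2]*np.cos(th))
        segs.append((f(u),f(v),(0,200,0)))
    return segs
draw("scene",a,tip(128),200,150,130,130,4.5,'pics/fin.png',ST)
E
```

```text
tray diff vs before 6 mean 1.2786666666666666
tip 10 2.6
dish 5 2.4
beaker 6 2.7
```

View pics/fin.png

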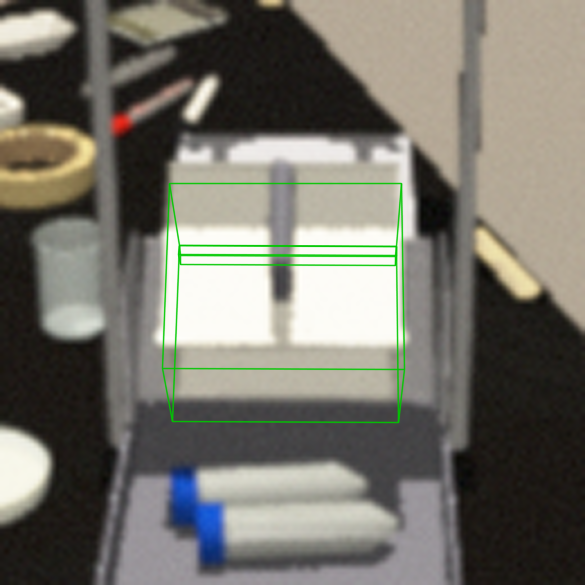

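```bash
python3 -c "
from bench import *
print(hand_in())"
```

```text
the job is handed in; nothing more can be done
None
```

I cleared the bottle out of the catch tray and tipped the tote over the stop. Both tubes are now lying in the tray, and I handed the job in at about 20 s of the 61 s allowed.

- **Bottle:** I gripped it by the body, lifted it over the tray wall and set it down at about (0.45, 0.27) m. The pictures show it standing upright on the worktop, off the stand.
- **Tote:** With the gripper leaning back 42 to 47 degrees, I slid the tote to the stop. The handle was then within about 1 mm of where it should be, with a contact force of about 9 N. I tipped it around its toe to about 67 degrees and opened the gripper, and it fell on to the chute, mouth down.
- **Forces:** The wrist force readings stayed below about 10 N throughout.

**Last checks:** Two top pictures about 0.9 s apart showed no change in the tray area. The tip box, dish and beaker matched the first picture to within image noise. The gripper was well clear, with a force reading near zero.

**One check that disagreed:** My model of the tipped tote sat about 4 to 5 pixels lower in the scene picture than the real tote. About 3 pixels of that is an offset this camera already showed against the stand. The rest is probably the tote resting on top of the stop, which my model leaves out. Because of this offset, I could not confirm directly that the toe is hooked behind the stop.

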